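# Close the pot with the hooded closure, then take the dust hood off it

### The arm

A 6-joint arm with a two-finger parallel gripper is mounted at the origin on the work surface. World frame = base frame: x ahead of the robot, y to its left, z up, the work surface at z = 0. Lengths are in m, angles in rad, forces in N, time in s.
With the tool pointing down it reaches from about 0.25 to 0.775 m from the base axis. Payload 8.9 kg.
Tool frame: the origin (TCP) lies on the mounting face of the last link; the fingertips stand 173 mm ahead of it and the grasp point (between the pads) lies 155 mm ahead of it (arm.pinch_z is the distance from the TCP to the grasp point, in m); z points along the fingers, x is the direction in which the jaws open and shut, and the axes are right-handed (so a half turn about z gives the same grasp; the last joint's range is limited). The gripper opens to 85 mm and grips with 20 to 120 N. Pads are 22 mm wide; open, the fingers measure 114 mm over their backs; the gripper's body (76 mm by 85 mm) begins 54 mm behind the grasp point. The pads swing forward as they close: fully open they stand 13 mm farther back than shut.
Start: joints at [-1.27, 0.291, -0.153, 1.127, 0, 1.431], TCP at [0.224, -0.475, 0.405] pointing down, gripper open.
Joint ranges: [-2.52, 2.52], [-0.91, 1.74], [-1.3, 1.37], [-1.96, 2.02], [-1.52, 1.47], [-3.14, 3.14]. Speed limits (rad/s): [2.22, 2.22, 2.79, 3.14, 3.14, 3.14].

### API

Orientations are given as [roll, pitch, yaw] about the fixed x, y, z axes, in that order (R = Rz(yaw) Ry(pitch) Rx(roll)).
In Python, from rig import monitor, cams, close_job, spotter, arm gives the robot as it stands.
- The arm moves only by the tool move_arm, never from a script. Its argument "commands" is a list of rows, each a list of 6 numbers: the shift along the tool's x, y, z in cm, then the turn, a rotation vector about the tool's x, y, z in degrees. In form: [[dx, dy, dz, wx, wy, wz], ...]. A call has 1 to 8 rows; each row shifts and turns the pose as measured when the row begins, along the tool's axes as they then stand; what a row does not reach is not made up. A row lasts 1/10 s, in which the tool goes at most 50 mm and 8.59 degrees, less where a joint would pass 70% of its speed; a pose out of reach is approached as far as the arm can. A call with a gripper value outside its range is refused whole. "gripper" is the closure, from 0 (fully open) to 1 (shut), set as the call begins (left out, the last holds). The fingers move at their own pace and stop on an object; "force" is the grip in N (left out, the last holds). Time passes only in rows, so rows that do not move let the fingers close. It gives the time, the measured TCP pose, the force and the opening at its end, in the units of the state.
- monitor.sense(): the state, without advancing time (a new reading comes with each control period).
- cams.read_camera(name): name is "scene" or "top" or "wrist"; returns a dict with "frame" (400x640x3 uint8, red, green, blue), "vertical_fov" (degrees; the focal length in pixels is half the picture's height over the tangent of half this angle, whatever the lens; pixels are square), "cx", "cy" (the principal point, pixels), "world_from_camera" (4x4, takes a point from camera to world coordinates). Camera axes: x right, y down, z forward; pixel columns grow to the right and rows downward; lengths in m; the calibration is good to about 2 mm. The wrist camera is an equidistant fisheye: a pixel r from the principal point sees the ray r / f radians off the axis. A picture is of the moment at which its call begins. There is no depth.
- close_job(): hands the job in, once; it reports no verdict.
Trained networks look in the newest picture that a camera, given by its name, has taken for a name from the list of things; names that differ only in an ending like _2 or _b are one class to them, and where a whole thing is asked for, a point or a joint stands for the part that bears it (a point fixed in the world has none). Each returns a list of dicts, best first, with "confidence" (0 to 1); they miss things now and then, are a little off and sometimes report something else, mostly with a low value. They report only what shows in the picture. A call takes as long as a camera call. They do not tell look-alikes from the thing itself.
- spotter.find_in(label, camera): "box" ([left, top, width, height] in pixels, round what is visible of it).
The state is a dict: "t": time; "joint_positions": joint angles; "dq": joint speeds; "tau": joint torques, N m; "tool_pos": TCP position; "tool_rot": TCP orientation; "force": force on the tool from outside, world axes, zero at the start; "moment": the same for the moment, N m; "opening": finger opening in m.
Only numpy, scipy, OpenCV 4.12 (cv2) and the standard library are available. Lean on these libraries where they do the work, as an engineer would, in place of code of your own. Each camera call takes 0.05 s, during which the arm holds its last target. There are 200 camera calls.

### The job

The black closure lies on the bench with its grey dust hood over it. Pick both up together by the closure's stem, lower them onto the open aluminium pot until the closure is fully home, and only then let go of the stem. Then take the hood by its collar, lift it straight off without disturbing the closure, and finish while still holding the hood, level and completely clear above the stem; leave everything else on the bench where it is.

Things in the scene. Friction and masses are not known exactly. Their poses are not given: they have to be found in the camera images.
- pot: Open round aluminium pot, bolted down (cannot move), left or right of the middle: 80 mm high, 100 mm outside and 88 mm inside diameter, on a round foot 124 mm across, 8 mm high. Origin: centre of its underside, on the bench top (z = 0); z up.
- pot_rim (a point): Centre of the pot's mouth, at rim height, 80 mm above the pot's origin. The closure's plug fits the mouth with 3 mm of play all round; fully home, the closure's flange lies on the rim and the closure's origin is 12 mm below this point (68 mm above the pot's origin).
- closure: Loose black plastic closure (inner lid), about 0.14 kg, standing on the bench: a tapered plug 82 mm across (74 at its foot), 12 mm deep; above it a flange 100 mm across, 6 mm thick; in the middle an upright round stem 20 mm across. Origin: centre of the plug's underside; z up along the stem. Flange top at 18 mm, stem top at 94 mm.
- stem_top (a point): Centre of the top of the closure's stem, 94 mm above the closure's origin. The uppermost 41 mm of the stem stand bare above the hood's collar. Lifting the closure by its stem carries the hood along on the flange.
- hood: Loose grey plastic dust hood (outer lid), about 0.15 kg, lying on the closure's flange by its weight alone: round cap 112 mm across, skirt 106 mm across inside and 14 mm deep, upright round collar 44 mm across and 30 mm high. Origin: centre of the skirt's lower edge, 4 mm above the closure's origin when nested; z up. Cap top at 19 mm.
- collar_top (a point): Centre of the top of the hood's collar, 49 mm above the hood's origin; the stem passes through the collar's 28 mm hole. Lifting by the collar carries the hood alone; raised 90 mm from its nested place, it is clear of the stem. On the closed pot the skirt reaches 8 mm down around the rim, with 3 mm of play.
- tube_near: A bare black plastic flanged tube, a bystander standing between the task's things: flange 64 mm across, tube 28 mm across, 85 mm high. Origin: centre of its underside.
- tube_far: A second bare black flanged tube, a bystander: flange 64 mm across, tube 28 mm across, 70 mm high. Origin: centre of its underside.
- carton: Brown cardboard carton, a bystander towards the far edge, 90 x 110 x 75 mm high. Origin: centre of its underside.
- dumbbell: Blue six-sided dumbbell, a bystander towards the far edge, 150 mm long along its x axis, 58 mm high. Origin: under its middle.
- screwdriver: Screwdriver lying close to the robot on its left, a bystander.
- wrench: Wrench lying close to the robot on its right, a bystander.
Mind the look-alikes: they are no part of the job. What is shaped like the closure but blue or purple is not meant.

How it is judged:
On the way, in this order (a step that is already met when the one before it is completed fails the run):
1. closure and hood are lifted off the bench together (height (world z) of closure above 0.03 m and z of hood in the frame of closure below 0.01 m and contact force between closure and the fingers above 0.5 N), for 0.2 s.
2. the closure is fully home on the pot, the hood still nested over it, and the stem let go (horizontal distance between closure and pot below 0.006 m and z of closure in the frame of pot between 0.065 and 0.071 m and angle between closure's own z axis and vertical below 0.04 rad and z of hood in the frame of closure below 0.009 m and contact force between closure and the fingers below 0.05 N), for 0.2 s.
At the end, for the whole second after the job is handed in: Closure home on the pot (centred to 6 mm, height to 3 mm, tilt under 0.04 rad), at rest, not touched by the fingers; hood gripped, still, tilt under 0.17 rad, touching neither closure nor pot, its skirt above the stem's top (raised at least 90 mm) (horizontal distance between closure and pot below 0.006 m and z of closure in the frame of pot between 0.065 and 0.071 m and angle between closure's own z axis and vertical below 0.04 rad and contact force between closure and the fingers below 0.05 N and linear speed of closure below 0.02 m/s and contact force between hood and the fingers above 0.5 N and contact force between hood and closure below 0.05 N and contact force between hood and pot below 0.05 N and z of hood in the frame of closure above 0.094 m and height (world z) of hood above 0.155 m and angle between hood's own z axis and vertical below 0.17 rad and linear speed of hood below 0.03 m/s); the arm keeps its last pose, push and grip.
It fails at once if the hood comes off while the closure is not home on the pot, or the closure is pulled up again once the hood is off (z of hood in the frame of closure above 0.016 m and z of closure in the frame of pot above 0.074 m).
It fails at once if the hood comes off before the closure is at the pot (z of hood in the frame of closure above 0.016 m and horizontal distance between closure and pot above 0.02 m).
It fails at once if the closure is dropped onto the pot: let go more than 10 mm above its seat (horizontal distance between closure and pot below 0.08 m and z of closure in the frame of pot above 0.078 m and contact force between each of closure, hood and the fingers below 0.02 N).
It fails at once if a bystander is moved by more than 30 mm (distance of any of tube_near, tube_far, carton, dumbbell, screwdriver, wrench from where it was at the start of the episode above 0.03 m).
It also fails if it takes over 45 s, if anything falls off the work surface, if the arm or the gripper's body presses on something with over 40 N, if the wrist force passes 120 N, or if a joint passes its speed limit or range.

## Working session

There is one attempt and no reset: what is moved stays moved. The work goes in short steps, Python scripts to look and compute and a tool call to move; the robot and the scene stay as the last step left them, time stands still between calls to the robot, and variables do not carry over. Pictures are saved under pics/ and viewed, on a budget of 10 in all, crops included, one or two more only if the job needs it, and the job is handed in when it is done.

Besides the shell and the picture viewer there is one more tool, called by a JSON object that holds its "method" and its "body". move_arm: Moves the arm, as the interface text tells. Its arguments: {"type":"object","properties":{"commands":{"type":"array"},"gripper":{"type":"number"},"force":{"type":"number"}},"required":["commands"]}

```bash
mkdir -p pics; cat > h.py <<'E'
import numpy as np, cv2
from rig import monitor, cams, close_job, spotter, arm
def cam(n):
    c=cams.read_camera(n); c['f']=200/np.tan(np.radians(c['vertical_fov'])/2); c['n']=n; return c
def ray(c,u,v):
    x,y=u-c['cx'],v-c['cy']
    if c['n']=='wrist':
        r=np.hypot(x,y)+1e-9; a=r/c['f']; d=np.array([x/r*np.sin(a),y/r*np.sin(a),np.cos(a)])
    else: d=np.array([x,y,c['f']])
    M=np.array(c['world_from_camera']); return M[:3,3],M[:3,:3]@d
def atz(c,u,v,z):
    o,d=ray(c,u,v); return o+d*(z-o[2])/d[2]
def proj(c,p):
    M=np.array(c['world_from_camera']); q=M[:3,:3].T@(np.array(p)-M[:3,3])
    if c['n']=='wrist':
        r=np.hypot(q[0],q[1])+1e-9; a=np.arctan2(r,q[2]); return c['cx']+c['f']*a*q[0]/r, c['cy']+c['f']*a*q[1]/r
    return c['cx']+c['f']*q[0]/q[2], c['cy']+c['f']*q[1]/q[2]
def save(c,n): cv2.imwrite('pics/'+n,c['frame'][:,:,::-1])
E
python3 - <<'E'
from h import *
print(monitor.sense())
for n in ['top','scene']:
    c=cam(n); save(c,n+'1.png'); print(n,np.round(c['world_from_camera'],3).tolist(),c['f'],c['cx'],c['cy'])
    for l in ['pot','pot_rim','closure','stem_top','hood','collar_top','tube_near','tube_far']:
        print(l,[(np.round(d['box']).tolist(),round(d['confidence'],2)) for d in spotter.find_in(l,n)[:3]])
E
```

```text
{'t': 0.0, 'joint_positions': array([-1.27029951e+00,  2.91260445e-01, -1.54138342e-01,  1.12671948e+00,
        6.90663873e-06,  1.43149633e+00]), 'dq': array([ 0.00053631, -0.00079461,  0.00142714,  0.00073466,  0.0006573 ,
       -0.00170205]), 'tau': array([ 2.36571774e-03, -5.37153876e+01,  3.31365931e+01,  1.61897420e-02,
       -9.70708220e-05, -1.30867741e-05]), 'tool_pos': array([ 0.22345864, -0.47482023,  0.40413799]), 'tool_rot': array([-3.14140226e+00,  1.30817923e-03, -1.13099940e+00]), 'force': array([-0.2544805 , -0.45831152,  0.44272705]), 'moment': array([-0.00735016, -0.05249058,  0.0017048 ]), 'opening': 0.08560852485425781}
top [[-0.011, -0.994, 0.106, 0.408], [-1.0, 0.011, 0.001, 0.048], [-0.002, -0.106, -0.994, 1.329], [0.0, 0.0, 0.0, 1.0]] 512.7804500931531 318.6560057271268 203.0347624427376
pot [([392.0, 183.0, 48.0, 48.0], 0.9), ([228.0, 270.0, 42.0, 68.0], 0.33)]
pot_rim [([390.0, 181.0, 54.0, 52.0], 0.56)]
closure [([196.0, 128.0, 39.0, 37.0], 0.92), ([301.0, 269.0, 43.0, 38.0], 0.83), ([185.0, 188.0, 36.0, 40.0], 0.65)]
stem_top [([301.0, 260.0, 38.0, 45.
[... 386 characters left out ...]
, -0.24, 0.261], [-0.011, -0.79, -0.613, 0.623], [0.0, 0.0, 0.0, 1.0]] 394.9807633840555 311.7341033440094 199.58639720013878
pot [([182.0, 180.0, 58.0, 54.0], 0.84), ([302.0, 277.0, 67.0, 74.0], 0.21)]
pot_rim [([187.0, 176.0, 54.0, 57.0], 0.72)]
closure [([311.0, 157.0, 36.0, 39.0], 0.8), ([418.0, 226.0, 55.0, 51.0], 0.63), ([402.0, 283.0, 52.0, 56.0], 0.57)]
stem_top [([311.0, 154.0, 36.0, 42.0], 0.87), ([353.0, 208.0, 14.0, 24.0], 0.78), ([398.0, 284.0, 55.0, 57.0], 0.68)]
hood [([331.0, 222.0, 52.0, 38.0], 0.58)]
collar_top [([333.0, 222.0, 48.0, 38.0], 0.65), ([264.0, 219.0, 30.0, 42.0], 0.49)]
tube_near [([285.0, 178.0, 31.0, 38.0], 0.71)]
tube_far [([266.0, 223.0, 29.0, 37.0], 0.69)]
```

```bash
python3 - <<'E'
from h import *
t=cv2.imread('pics/top1.png');s=cv2.imread('pics/scene1.png')
cv2.imwrite('pics/both.png',np.vstack([cv2.resize(t[70:350,160:560],(800,560))[:300*2],]))
E
```

```text
(no output)
```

View pics/both.png

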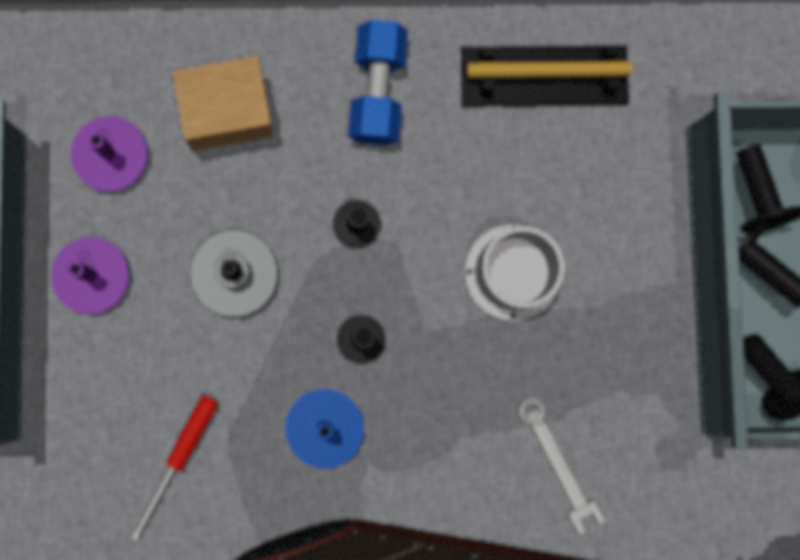

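View pics/scene1.png

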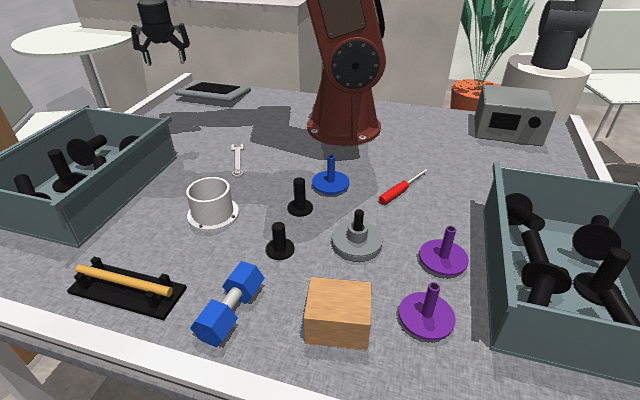

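The top view shows the hooded closure at about (276,206) and the pot mouth at about (420,204), with two tubes between them and blue and purple look-alikes elsewhere. Next I measure both from both cameras.

```bash
python3 - <<'E'
from h import *
from scipy.optimize import least_squares
t=cam('top'); s=cam('scene')
def seg(c,box,thr):
    x,y,w,h=box; f=c['frame'][y:y+h,x:x+w].astype(int); g=f.mean(2)
    m=((g>thr)&(f.max(2)-f.min(2)<30)).astype(np.uint8)
    n,l,st,ce=cv2.connectedComponentsWithStats(m); i=1+np.argmax(st[1:,4]); return st[i]+np.array([x,y,0,0,0]),l==i,m
for c,b in((t,(245,178,60,62)),(t,(380,170,75,72))):
    g=cv2.GaussianBlur(c['frame'],(0,0),1).mean(2)[b[1]:b[1]+b[3],b[0]:b[0]+b[2]]
    print('row',g[b[3]//2].astype(int),'col',g[:,b[2]//2].astype(int))
# from detector boxes
hp=atz(t,252+22,187+22,.02); pp=atz(t,416,207,.04)
print('hood~',hp,'pot~',pp,'stem top',atz(t,275.5,204,.094))
for n,u,v,z in(('scene stem top',359,210,.094),): print(n,atz(s,u,v,z))
for nm,u,v,z in(('tube far',338,181,.06),('tube near',341,240,.06)): print(nm,atz(t,u,v,z))
im=cv2.resize(t['frame'][170:245,240:450],None,fx=3.8,fy=3.8,interpolation=cv2.INTER_CUBIC)[:,:,::-1].copy()
a=np.linspace(0,6.28,80)
def circ(p,r,z,col):
    for k in a:
        u,v=proj(t,(p[0]+r*np.cos(k),p[1]+r*np.sin(k),z)); cv2.circle(im,(int((u-240+.5)*3.8),int((v-170+.5)*3.8)),1,col,-1)
circ(hp,.056,.023,(0,0,255)); circ(hp,.010,.094,(0,255,0)); circ(pp,.05,.08,(0,0,255)); circ(pp,.062,.008,(0,255,0))
cv2.imwrite('pics/ov1.png',im)
E
```

```text
row [124 123 123 124 124 123 121 119 118 120 127 137 145 147 148 147 147 148
 147 147 146 144 141 139 134 125 109  88  70  57  48  40  38  42  54  70
  84  88  84  79  85 104 126 140 145 145 145 144 144 144 143 138 124 108
 100 107 116 121 123 124] col [118 119 120 121 119 116 117 127 138 145 146 146 146 146 144 141 137 132
 128 123 116  98  73  50  38  34  35  37  34  29  30  48  78 107 118 114
 109 117 131 142 145 146 146 146 146 146 145 144 137 123 109 106 113 120
 124 124 124 122 120 119 119 120]
row [116 118 119 120 121 122 123 122 121 121 123 125 127 128 130 134 135 121
  99  85  92 118 145 160 163 167 172 175 175 175 175 175 175 175 175 175
 175 175 175 175 176 176 176 176 175 175 175 175 175 176 176 174 165 144
 115  91  79  83 101 128 149 151 140 128 122 121 121 121 121 122 122 124
 125 125 125] col [121 121 122 122 122 121 120 118 115 112 113 120 133 147 153 143 120  99
  96 110 125 136 145 156 167 173 175 175 175 175 175 175 175 175 176 175
 175 175 176 176 175 175 175 175 175 175 175 175 174 172 169 162 146 122
 101  90  86  87  95 108 115 112 108 105 106 107 108 108 108 108 108 108]
hood~ [0.53378388 0.16438325 0.02      ] pot~ [ 0.53282345 -0.19585163  0.04      ] stem top [0.53879263 0.15417051 0.094     ]
scene stem top [0.53585021 0.16041061 0.094     ]
tube far [0.59839719 0.00073123 0.06      ]
tube near [ 0.45117274 -0.00442776  0.06      ]
```

View pics/ov1.png

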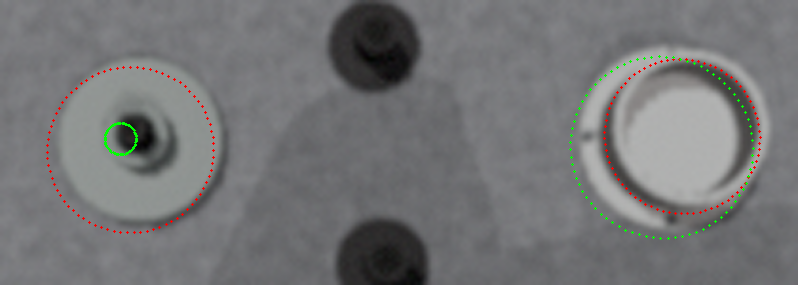

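{"method": "move_arm", "body": {"commands": [[0,0,0,0,0,-8.1],[0,0,0,0,0,-8.1],[0,0,0,0,0,-8.1],[0,0,0,0,0,-8.1],[0,0,0,0,0,-8.1],[0,0,0,0,0,-8.1],[0,0,0,0,0,-8.1],[0,0,0,0,0,-8.1]], "gripper": 0}}

```text
t: 1.8
tool_pos: [0.2235, -0.475, 0.4047]
tool_rot: [-3.142, -0.0, 0.042]
force: [0.0, 0.5, -0.5]
opening: 0.0851
```

{"method": "move_arm", "body": {"commands": [[1.98,-3.96,0,0,0,0],[1.98,-3.96,0,0,0,0],[1.98,-3.96,0,0,0,0],[1.98,-3.96,0,0,0,0],[1.98,-3.96,0,0,0,0],[1.98,-3.96,0,0,0,0],[1.98,-3.96,0,0,0,0],[0,0,0,0,0,0]]}}

```text
t: 2.6
tool_pos: [0.3516, -0.1827, 0.4041]
tool_rot: [3.139, -0.003, 0.046]
force: [-0.8, -1.0, -0.9]
opening: 0.0851
```

{"method": "move_arm", "body": {"commands": [[2.3,-4.2,0,0,0,0],[2.3,-4.2,0,0,0,0],[2.3,-4.2,0,0,0,0],[2.3,-4.2,0,0,0,0],[2.3,-4.2,0,0,0,0],[2.3,-4.2,0.5,0,0,0],[2.3,-4.2,0.5,0,0,2.6],[2.3,-4.2,1,0,0,0]]}}

```text
t: 3.4
tool_pos: [0.5282, 0.1636, 0.3857]
tool_rot: [3.134, -0.012, -0.012]
force: [-0.1, -1.8, 1.4]
opening: 0.0854
```

{"method": "move_arm", "body": {"commands": [[0,0,0,0,0,0],[0,0,0,0,0,0]]}}

```text
t: 3.6
tool_pos: [0.5302, 0.1676, 0.3832]
tool_rot: [3.135, -0.01, -0.007]
force: [-1.2, -1.0, 0.5]
opening: 0.0855
```

```bash
python3 - <<'E'
from h import *
s=monitor.sense(); print(s['tool_pos'],s['tool_rot'],s['joint_positions'])
c=cam('wrist'); save(c,'w1.png'); print(np.round(c['world_from_camera'],3).tolist(),c['f'],c['cx'],c['cy'])
for l in ['closure','stem_top','hood','collar_top']:
    print(l,[(np.round(d['box']).tolist(),round(d['confidence'],2)) for d in spotter.find_in(l,'wrist')[:3]])
E
```

```text
[0.53022888 0.16758402 0.38319646] [ 3.13472264 -0.00997446 -0.00677476] [ 0.17699309  0.35806406 -0.11446585  1.08971526 -0.008577    1.75456176]
[[1.0, -0.01, 0.008, 0.531], [-0.007, -0.943, -0.333, 0.252], [0.011, 0.333, -0.943, 0.352], [0.0, 0.0, 0.0, 1.0]] 309.70691628693146 319.59785962201005 204.27071854093992
closure [([148.0, 232.0, 66.0, 71.0], 0.95), ([315.0, 178.0, 24.0, 39.0], 0.9), ([421.0, 2.0, 87.0, 86.0], 0.86)]
stem_top [([276.0, 0.0, 94.0, 59.0], 0.94), ([314.0, 177.0, 27.0, 39.0], 0.84), ([421.0, 2.0, 86.0, 87.0], 0.78)]
hood [([279.0, 132.0, 93.0, 96.0], 0.78)]
collar_top [([275.0, 131.0, 96.0, 98.0], 0.88)]
```

View pics/w1.png

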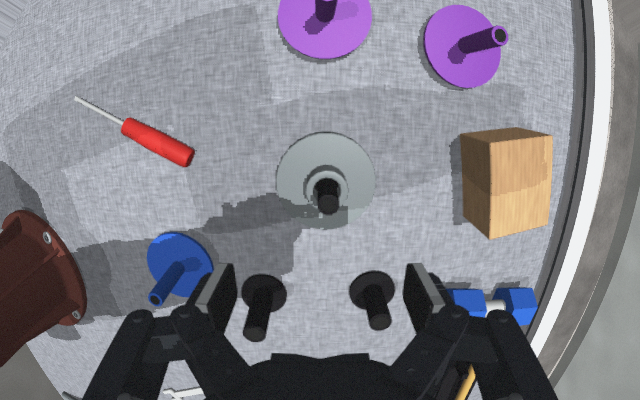

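```bash
cat >> h.py <<'E'
def overlay(c,box,fx,circs,name):
    x,y,w,h=box; im=cv2.resize(c['frame'][y:y+h,x:x+w],None,fx=fx,fy=fx,interpolation=cv2.INTER_CUBIC)[:,:,::-1].copy()
    for (p,r,z,col) in circs:
        for k in np.linspace(0,6.28,90):
            u,v=proj(c,(p[0]+r*np.cos(k),p[1]+r*np.sin(k),z)); cv2.circle(im,(int((u-x+.5)*fx),int((v-y+.5)*fx)),1,col,-1)
    cv2.imwrite('pics/'+name,im)
E
python3 - <<'E'
from h import *
c=cam('wrist')
print('stem',atz(c,328,204,.094))
L,R,T=[atz(c,*q,.023) for q in((276,178),(376,178),(326,131))]
print(L,R,T)
p=atz(c,328,204,.094)
overlay(c,(256,110,140,130),5,[(p,.056,.023,(0,0,255)),(p,.01,.094,(0,255,0)),(p,.022,.053,(255,0,0)),(p,.05,.0,(255,0,255))],'w1o.png')
E
```

```text
stem [0.5402944  0.15858712 0.094     ]
[0.48556017 0.1648334  0.023     ] [0.59663559 0.16354168 0.023     ] [0.54105551 0.21579907 0.023     ]
```

View pics/w1o.png

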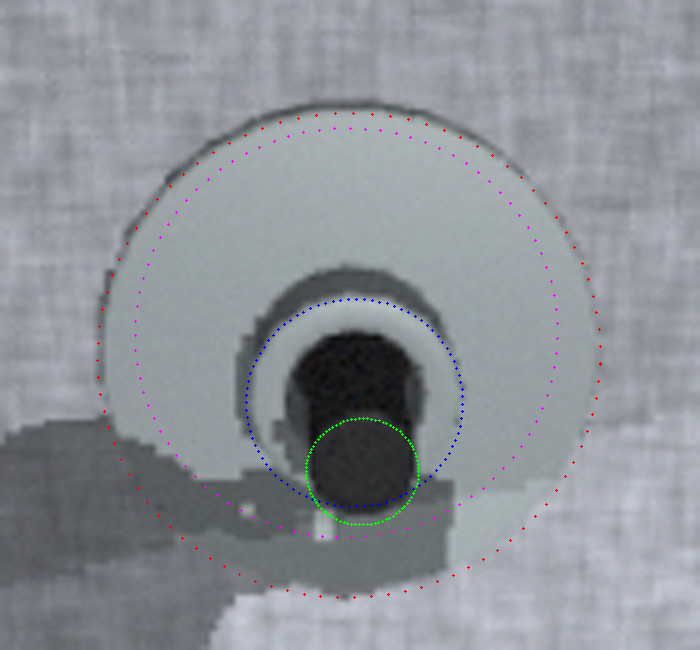

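{"method": "move_arm", "body": {"commands": [[0.5,0.35,2,0.4,-0.57,-0.4],[0.5,0.35,2,0,0,0],[0,0,2,0,0,0],[0,0,2,0,0,0],[0,0,0,0,0,0],[0,0,0,0,0,0]]}}

```text
t: 4.5
tool_pos: [0.5407, 0.1542, 0.3061]
tool_rot: [-3.14, -0.007, -0.009]
force: [-0.7, -0.5, -0.3]
opening: 0.0856
```

```bash
python3 - <<'E'
from h import *
s=monitor.sense(); print(s['tool_pos'],s['tool_rot'])
E
```

```text
[0.54072037 0.15420234 0.3061208 ] [-3.14001201 -0.00742219 -0.00894235]
```

{"method": "move_arm", "body": {"commands": [[-0.05,-0.55,0,0,-0.4,-0.5],[0,0,1.5,0,0,0],[0,0,1.5,0,0,0],[0,0,1.5,0,0,0],[0,0,1.0,0,0,0],[0,0,0,0,0,0],[0,0,0,0,0,0]]}}

```text
t: 5.2
tool_pos: [0.5433, 0.1617, 0.2577]
tool_rot: [-3.138, -0.011, 0.002]
force: [0.2, -0.6, 0.9]
opening: 0.0853
```

{"method": "move_arm", "body": {"commands": [[-0.3,0.15,0.5,-0.2,-0.6,0],[0,0,1.0,0,0,0],[0,0,0.8,0,0,0],[0,0,0,0,0,0],[0,0,0,0,0,0]]}}

```text
t: 5.7
tool_pos: [0.5407, 0.1602, 0.2343]
tool_rot: [-3.141, -0.001, 0.002]
force: [-0.1, 1.1, -0.0]
opening: 0.0855
```

```bash
python3 - <<'E'
from h import *
s=monitor.sense(); print(s['tool_pos'],s['tool_rot'],s['force'])
c=cam('wrist')
p=(.540,.1603); overlay(c,(190,100,260,195),3,[(p,.056,.023,(0,0,255)),(p,.01,.094,(0,255,0)),(p,.022,.053,(255,0,0))],'w2.png')
E
```

```text
[0.54065375 0.16020148 0.23431928] [-3.14099034e+00 -1.31614303e-03  2.17987536e-03] [-0.13346904  1.11587955 -0.00242062]
```

View pics/w2.png

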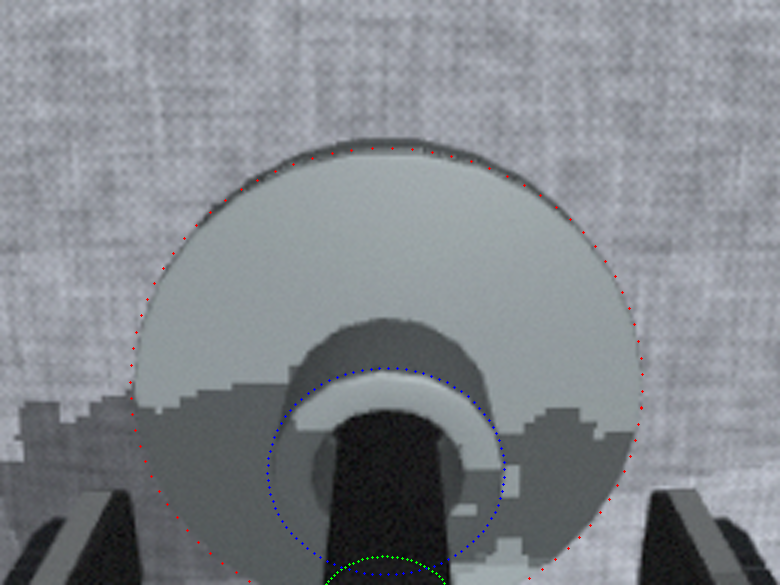

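The model circles sit on the cap and collar within about 1 mm, and the tool is centred over the stem. Closing the gripper.

{"method": "move_arm", "body": {"commands": [[0,0,0,0,0,0],[0,0,0,0,0,0],[0,0,0,0,0,0],[0,0,0,0,0,0],[0,0,0,0,0,0],[0,0,0,0,0,0],[0,0,0,0,0,0]], "gripper": 1, "force": 70}}

```text
t: 6.45
tool_pos: [0.5408, 0.1603, 0.235]
tool_rot: [-3.141, -0.002, 0.002]
force: [0.6, 0.6, -0.5]
opening: 0.018
```

{"method": "move_arm", "body": {"commands": [[0,0,-0.5,0,0,0],[0,0,-0.8,0,0,0],[0,0,-1,0,0,0],[0,0,-1.5,0,0,0],[0,0,-1.5,0,0,0],[0,0,-1,0,0,0],[0,0,0,0,0,0]]}}

```text
t: 7.15
tool_pos: [0.5403, 0.1602, 0.3031]
tool_rot: [-3.141, -0.002, 0.002]
force: [0.6, -0.1, -3.0]
opening: 0.0185
```

{"method": "move_arm", "body": {"commands": [[0,0,-2,0,0,0],[0,0,-2.5,0,0,0],[0,1,-2.5,0,0,0],[0,2,-1,0,0,0],[0,3,0,0,0,0],[0,4,0,0,0,0],[0,4,0,0,0,0],[0,4,0,0,0,0]]}}

```text
t: 7.95
tool_pos: [0.5398, -0.0211, 0.384]
tool_rot: [-3.14, 0.001, 0.011]
force: [1.0, 0.7, -2.7]
opening: 0.0187
```

{"method": "move_arm", "body": {"commands": [[0,4,0,0,0,0],[0,4,0,0,0,0],[0,4,0,0,0,0],[0,4,0,0,0,0],[0,4,0,0,0,0],[0,4,0,0,0,0],[0,4,0,0,0,0],[0,3,0,0,0,0]]}}

```text
t: 8.75
tool_pos: [0.5401, -0.3449, 0.3797]
tool_rot: [-3.138, 0.004, 0.01]
force: [1.1, 1.2, -3.1]
opening: 0.0182
```

{"method": "move_arm", "body": {"commands": [[0,1,0,0,0,0],[0,0,0,0,0,0],[0,0,0,0,0,0]]}}

```text
t: 9.05
tool_pos: [0.5392, -0.3586, 0.3771]
tool_rot: [-3.137, 0.006, 0.005]
force: [-0.1, 0.6, -2.6]
opening: 0.0181
```

```bash
python3 - <<'E'
from h import *
s=monitor.sense(); print(s['tool_pos'],s['tool_rot'],s['force'])
c=cam('wrist'); p=(.538,-.2005)
print(proj(c,(*p,.08)),spotter.find_in('pot_rim','wrist')[:2],spotter.find_in('pot','wrist')[:2])
overlay(c,(180,0,270,240),2.5,[(p,.05,.08,(0,0,255)),(p,.044,.08,(0,255,0)),(p,.062,.008,(255,0,0))],'w3.png')
E
```

```text
[ 0.53921068 -0.35862261  0.37712816] [-3.13657285  0.00636389  0.00519276] [-0.10835143  0.57171789 -2.59360726]
(np.float64(321.4635672540439), np.float64(19.18444854516659)) [{'box': [262.8, 2.9, 116.8, 91.4], 'confidence': 0.87}] [{'box': [265.2, 0.5, 113.7, 93.0], 'confidence': 0.72}]
```

View pics/w3.png

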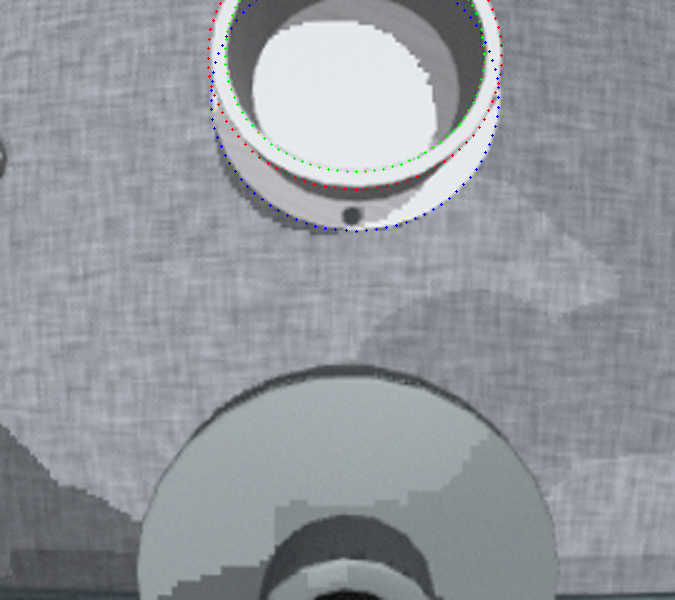

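{"method": "move_arm", "body": {"commands": [[0,-2,0,-0.3,0.35,0],[0,-3,0,0,0,0],[0,-3,0,0,0,0],[0,-3,0,0,0,0],[0,-2,0,0,0,0],[-0.1,-1,0,0,0,0],[0,0,0,0,0,0],[0,0,0,0,0,0]]}}

```text
t: 10.0
tool_pos: [0.5373, -0.2062, 0.3797]
tool_rot: [3.14, -0.003, 0.015]
force: [0.3, 0.1, -2.8]
opening: 0.0183
```

```bash
python3 - <<'E'
from h import *
s=monitor.sense(); T=s['tool_pos']; print(T,s['tool_rot'],s['force'])
c=cam('wrist'); p=T[:2]; z=T[2]-.235; print(z)
overlay(c,(180,100,280,200),2.5,[(p,.056,z+.023,(0,0,255)),(p,.022,z+.053,(0,255,0)),(p,.056,z+.004,(255,0,0)),((.5375,-.2005),.062,.008,(255,0,255))],'w4.png')
E
```

```text
[ 0.5372976  -0.20615765  0.37965236] [ 3.13950706 -0.00335472  0.01510366] [ 0.29762423  0.11073535 -2.82031473]
0.1446523598280678
```

View pics/w4.png

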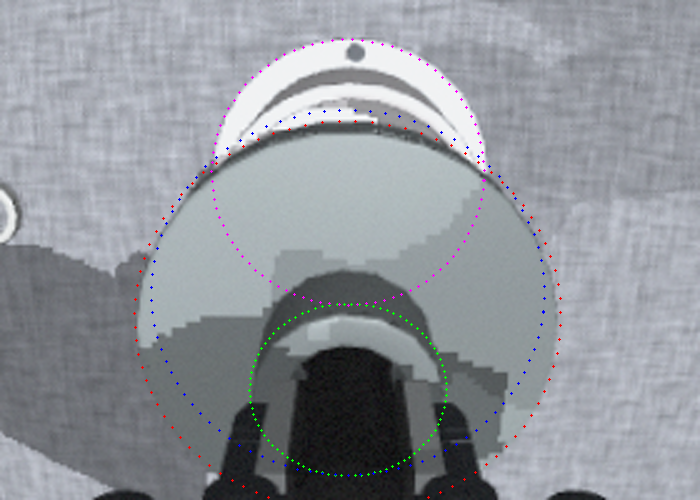

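Pot position agrees from two cameras at about (0.5375, -0.2005). The hood shows about 3 mm towards -y of the tool, within its play. I'll aim 1.5 mm to the +y side so the closure and the hood both stay within tolerance.

{"method": "move_arm", "body": {"commands": [[0,-0.4,0.5,0,0,0],[0,-0.3,1,0,0,0],[0,0,1,0,0,0],[0,0,1,0,0,0],[0,0,1,0,0,0],[0,0,0.6,0,0,0],[0,0,0,0,0,0],[0,0,0,0,0,0]]}}

```text
t: 10.85
tool_pos: [0.5368, -0.2017, 0.3218]
tool_rot: [3.141, -0.001, 0.011]
force: [0.4, -0.7, -2.8]
opening: 0.018
```

```bash
python3 - <<'E'
from h import *
s=monitor.sense(); T=s['tool_pos']; print(T,s['tool_rot'],s['force'])
E
```

```text
[ 0.53677109 -0.20173902  0.32180298] [ 3.14050274e+00 -5.52429130e-04  1.08285007e-02] [ 0.35578548 -0.67928584 -2.80194472]
```

{"method": "move_arm", "body": {"commands": [[0.07,-0.27,0,0,0,0],[0,0,0,0,0,0],[0,0,0.3,0,0,0],[0,0,0.3,0,0,0],[0,0,0,0,0,0]]}}

```text
t: 11.35
tool_pos: [0.5381, -0.199, 0.3168]
tool_rot: [3.139, -0.003, 0.011]
force: [0.1, -0.5, -3.1]
opening: 0.0179
```

{"method": "move_arm", "body": {"commands": [[0,0,0.3,0,0,0],[0,0,0.3,0,0,0],[0,0,0.2,0,0,0],[0,0,0,0,0,0]]}}

```text
t: 11.75
tool_pos: [0.5381, -0.199, 0.308]
tool_rot: [3.139, -0.003, 0.011]
force: [0.1, -1.1, -2.2]
opening: 0.0184
```

{"method": "move_arm", "body": {"commands": [[0,0,0.2,0,0,0],[0,0,0.2,0,0,0],[0,0,0,0,0,0]]}}

```text
t: 12.05
tool_pos: [0.5381, -0.199, 0.3036]
tool_rot: [3.139, -0.003, 0.011]
force: [-0.8, -0.8, -3.3]
opening: 0.0183
```

{"method": "move_arm", "body": {"commands": [[0,0,0.15,0,0,0],[0,0,0.1,0,0,0],[0,0,0,0,0,0]]}}

```text
t: 12.35
tool_pos: [0.5379, -0.1992, 0.3033]
tool_rot: [3.138, -0.004, 0.011]
force: [0.4, 0.0, -2.6]
opening: 0.0182
```

{"method": "move_arm", "body": {"commands": [[0,0,0.15,0,0,0],[0,0,0,0,0,0]]}}

```text
t: 12.55
tool_pos: [0.538, -0.1994, 0.3031]
tool_rot: [3.137, -0.005, 0.011]
force: [-0.4, 0.4, -2.8]
opening: 0.0181
```

{"method": "move_arm", "body": {"commands": [[0,0,0.4,0,0,0],[0,0,0.2,0,0,0]]}}

```text
t: 12.75
tool_pos: [0.5377, -0.1994, 0.3028]
tool_rot: [3.134, -0.008, 0.011]
force: [-6.5, 4.2, 13.0]
opening: 0.0183
```

```bash
python3 - <<'E'
from h import *
s=monitor.sense(); T=s['tool_pos']; print(T,s['tool_rot'],s['force'],s['moment'])
c=cam('wrist'); p=(.5375,-.2005)
a=c['frame'][90:290,180:460]
t=cam('scene'); b=cv2.resize(t['frame'][130:260,150:330],(518,374),interpolation=cv2.INTER_CUBIC)
save(t,'sc5full.png')
overlay(c,(180,100,280,200),1.8,[(p,.056,.068+.023,(0,0,255)),(p,.022,.068+.053,(0,255,0)),(p,.056,.072,(255,0,0))],'w5.png')
w=cv2.imread('pics/w5.png'); w=cv2.copyMakeBorder(w,0,14,0,0,cv2.BORDER_CONSTANT)
o=np.hstack([w,b[:,100:396,::-1]]) ; cv2.imwrite('pics/w5b.png',o[:, :800])
E
```

```text
[ 0.53766265 -0.19937209  0.3028496 ] [ 3.13428625 -0.00787563  0.01072893] [-6.48848636  4.22259503 13.00311714] [0.86273798 1.46693565 0.022724  ]
```

View pics/w5b.png

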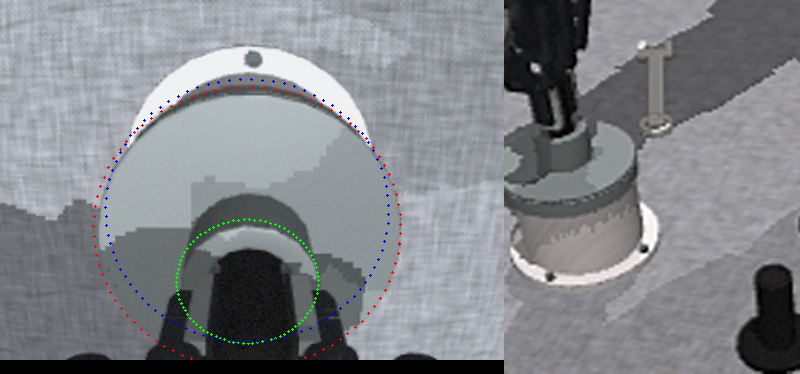

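{"method": "move_arm", "body": {"commands": [[0,0,0,0,0,0],[0,0,0,0,0,0]]}}

```text
t: 13.05
tool_pos: [0.5377, -0.1992, 0.3034]
tool_rot: [3.134, -0.009, 0.011]
force: [0.8, 0.4, -3.0]
opening: 0.0182
```

{"method": "move_arm", "body": {"commands": [[0,0,0,0,0,0],[0,0,0,0,0,0],[0,0,0,0,0,0],[0,0,0,0,0,0],[0,0,0,0,0,0],[0,0,0,0,0,0]], "gripper": 0}}

```text
t: 13.65
tool_pos: [0.5382, -0.1996, 0.3027]
tool_rot: [3.134, -0.009, 0.011]
force: [0.1, -0.5, -0.7]
opening: 0.0854
```

```bash
python3 - <<'E'
from h import *
s=monitor.sense(); T=s['tool_pos']; print(T,s['tool_rot'],s['force'],s['opening'])
c=cam('wrist'); p=(.5375,-.2005)
overlay(c,(180,90,280,200),2.8,[(p,.056,.091,(0,0,255)),(p,.022,.121,(0,255,0)),(p,.056,.072,(255,0,0)),(p,.01,.162,(255,0,255))],'w6.png')
E
```

```text
[ 0.53824362 -0.19964543  0.30268336] [ 3.13356016 -0.00929673  0.01073183] [ 0.11445889 -0.45569384 -0.70166936] 0.085415176252197
```

View pics/w6.png

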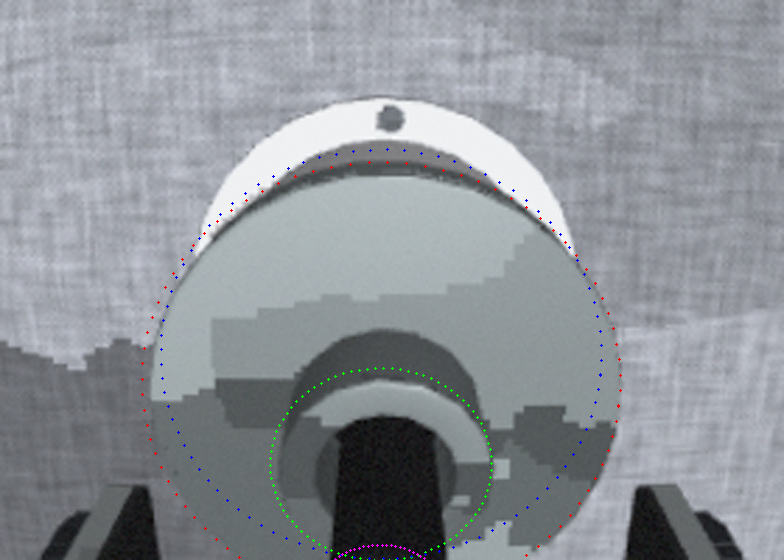

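Released. The scene shows the hood down over the rim, and contact came at the expected height (closure z about 0.068 m). The hood sits about 3 mm towards -y of the stem axis. Now I lower onto the collar.

{"method": "move_arm", "body": {"commands": [[0,0.34,0,0.4,-0.5,0],[0,0,0.8,0,0,0],[0,0,1,0,0,0],[0,0,1,0,0,0],[0,0,0,0,0,0],[0,0,0,0,0,0]]}}

```text
t: 14.3
tool_pos: [0.5379, -0.2033, 0.2712]
tool_rot: [-3.141, 0.002, 0.011]
force: [-0.5, 0.4, -0.4]
opening: 0.0852
```

{"method": "move_arm", "body": {"commands": [[0,0,0.2,0,0,0],[0,0,0,0,0,0]]}}

```text
t: 14.5
tool_pos: [0.5379, -0.2032, 0.2691]
tool_rot: [-3.141, 0.002, 0.011]
force: [0.1, -0.2, 0.6]
opening: 0.0853
```

{"method": "move_arm", "body": {"commands": [[0,0,0,0,0,0],[0,0,0,0,0,0],[0,0,0,0,0,0],[0,0,0,0,0,0],[0,0,0,0,0,0],[0,0,0,0,0,0]], "gripper": 1, "force": 50}}

```text
t: 15.1
tool_pos: [0.5382, -0.2033, 0.2701]
tool_rot: [3.141, 0.0, 0.011]
force: [0.3, -0.2, 0.1]
opening: 0.0419
```

{"method": "move_arm", "body": {"commands": [[0,0,-0.4,0,0,0],[0,-0.15,0,0,0,0],[0,0,0,0,0,0]]}}

```text
t: 15.4
tool_pos: [0.538, -0.2016, 0.274]
tool_rot: [-3.142, 0.001, 0.011]
force: [0.7, -0.9, -2.2]
opening: 0.0419
```

```bash
python3 - <<'E'
from h import *
s=monitor.sense(); T=s['tool_pos']; print(T,s['tool_rot'],s['force'],s['moment'],s['opening'])
E
```

```text
[ 0.53799198 -0.20162367  0.27400708] [-3.14155332e+00  9.48650127e-04  1.06270508e-02] [ 0.74537444 -0.92744059 -2.22490556] [ 0.00119541 -0.01990655 -0.02497057] 0.04193499153629483
```

{"method": "move_arm", "body": {"commands": [[0,0,-0.6,0,0,0],[0,0,-0.8,0,0,0],[0,0,-1,0,0,0],[0,0,0,0,0,0]]}}

```text
t: 15.8
tool_pos: [0.5381, -0.2016, 0.3003]
tool_rot: [3.142, 0.001, 0.011]
force: [0.8, -0.3, -2.5]
opening: 0.0413
```

{"method": "move_arm", "body": {"commands": [[0,0,-1,0,0,0],[0,0,-1.2,0,0,0],[0,0,-1.2,0,0,0],[0,0,-1.2,0,0,0],[0,0,0,0,0,0]]}}

```text
t: 16.3
tool_pos: [0.5383, -0.2017, 0.3517]
tool_rot: [3.141, -0.001, 0.011]
force: [-0.3, -0.1, -1.2]
opening: 0.0421
```

{"method": "move_arm", "body": {"commands": [[0,0,-1.2,0,0,0],[0,0,-1.2,0,0,0],[0,0,-1.2,0,0,0],[0,0,-0.8,0,0,0],[0,0,0,0,0,0],[0,0,0,0,0,0],[0,0,0,0,0,0]]}}

```text
t: 17.0
tool_pos: [0.538, -0.2016, 0.3982]
tool_rot: [3.141, -0.0, 0.011]
force: [0.0, -1.0, -2.5]
opening: 0.0419
```

```bash
python3 - <<'E'
from h import *
s=monitor.sense(); T=s['tool_pos']; print(T,s['tool_rot'],s['force'],s['opening'],np.abs(s['dq']).max())
t=cam('scene'); c=cam('wrist'); b=cv2.resize(t['frame'][60:250,100:330],(690,570),interpolation=cv2.INTER_CUBIC)[:,:,::-1]
b=b.copy();f=3
for r,z,col in((.05,.08,(0,255,0)),(.05,.086,(0,0,255)),(.01,.162,(255,0,255)),(.056,.067+T[2]-.2691+.004,(255,0,0))):
    for k in np.linspace(0,6.28,90):
        u,v=proj(t,(.5378+r*np.cos(k),-.2005+r*np.sin(k),z)); cv2.circle(b,(int((u-100+.5)*f),int((v-60+.5)*f)),1,col,-1)
cv2.imwrite('pics/s7.png',b)
E
```

```text
[ 0.53802046 -0.20156743  0.39815633] [ 3.14079597e+00 -4.40858301e-04  1.06583340e-02] [ 0.04386774 -1.02002021 -2.48423649] 0.04191422894098031 0.004923889431206471
```

View pics/s7.png

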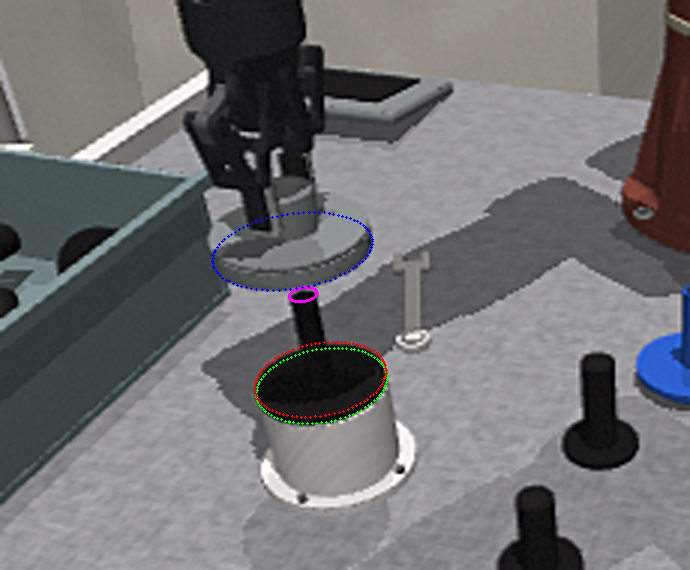

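The flange and stem-top model circles match the picture: the closure is seated and upright, and the hood is level and clear above the stem. Handing in.

```bash
python3 -c "
from h import *
print(close_job()); print(monitor.sense()['t'])"
```

```text
the job is handed in; nothing more can be done
None
the job is handed in; nothing more can be done
```

I set the closure and its hood on the pot by the stem, let go, then lifted the hood off by its collar. I handed the job in at about 17 s of the 45 s, with the gripper still holding the hood. No verdict was reported.

**Last checks**
- **Closure:** in the final scene picture, the flange and stem top matched where a fully seated, upright closure should appear. While lowering, contact came at the expected height (closure at about 68 mm, up to 16 N).
- **Hood:** it was raised about 129 mm from its nested place (90 mm needed), level and still, with the grip holding at 42 mm on the 44 mm collar. The force reading was about 2.5 N against 1.5 N for the hood's weight; the force readings wandered by about 1 N throughout.
- **Bystanders:** I kept the carry above the tubes and touched nothing that I know of. I did not measure their positions afterwards.

**What disagreed:** on the pot, the hood appeared about 3 mm off the stem's axis in the wrist camera, which is as far as its play allows. I raised it about 4 mm, moved it 1.5 mm back towards the stem, and it then came off with no noticeable sideways force.

I viewed 11 pictures against the budget of 10.

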